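# Bolt the cutter box shut past its spring catch

### The arm

A 7-joint arm with a two-finger parallel gripper is mounted at the origin on the work surface; the furniture and walls round the work are solid. World frame = base frame: x ahead of the robot, y to its left, z up, the work surface at z = 0. Lengths are in m, angles in rad, forces in N, time in s.
With the tool pointing down it reaches from about 0.425 to 0.875 m from the base axis. Payload 4.7 kg.
Tool frame: the origin (TCP) lies on the centre line of the jaws, within the pads' length; the fingertips stand 19 mm ahead of it and the grasp point (between the pads) is the TCP (ctrl.nose_length is the distance from the TCP to the fingertips, in m); z points along the fingers, x is the direction in which the jaws open and shut, and the axes are right-handed (so a half turn about z gives the same grasp; the last joint's range is limited). The gripper opens to 87 mm and grips with 3 to 60 N. Pads are 19 mm wide; open, the fingers measure 117 mm over their backs; the gripper's body (75 mm by 190 mm) begins 51 mm behind the grasp point.
Start: joints at [1.176, 0.321, -0.07, 1.45, 0.023, 1.371, -0.057], TCP at [0.258, -0.596, 0.242] pointing down, gripper open.
Joint ranges: [-2.86, 2.86], [-0.3, 2.09], [-1.38, 1.24], [0.06, 2.45], [-1.56, 4.7], [0.09, 2.05], [-2.69, 2.69]. Speed limits (rad/s): [2.57, 2.57, 3.14, 3.14, 3.14, 3.14, 3.14].

### API

Orientations are given as a rotation vector (axis times angle).
In Python, from bench import ctrl gives the robot as it stands. The module is installed in compiled form; this text tells all that it offers.
- The arm moves only by the shell command python3 -m crank 'ROWS' [OPENING] [FORCE]. ROWS is a JSON object of lists of equal length, an entry for each row: "dp": the shift along the tool's x, y, z in cm, a list of three; "delta_rot": the turn, a rotation vector about the tool's x, y, z in rad, a list of three. In form: {"dp": [[x, y, z], ...], "delta_rot": [[rx, ry, rz], ...]}. A call has exactly 8 rows; each row shifts and turns the commanded pose from where the row before left it, along the tool's axes as they then stand; what a row does not reach is not made up. A row lasts 1/10 s, in which the tool goes at most 50 mm and 8.59 degrees, less where a joint would pass 70% of its speed; a pose out of reach is approached as far as the arm can. A call with a gripper value outside its range is refused whole. OPENING is the finger opening in cm, from 0 to 8.7, set as the call begins (- or left out, the last holds). The fingers move at their own pace and stop on an object; FORCE is the grip in N (left out, the last holds). Time passes only in rows, so rows that do not move let the fingers close, or fill a call up. It gives the time, the measured TCP pose, the force and the opening at its end, in the units of the state.
- ctrl.get_state(): the state, without advancing time (a new reading comes with each control period).
- ctrl.get_image(name): name is "side" or "top"; returns the picture (384x512x3 uint8, blue, green, red); there is no depth.
- ctrl.camera_info(name): a dict with "camera_matrix" (3x3 intrinsics, pixels), "D" ([k1, k2, p1, p2, k3] as OpenCV has them; the pictures are not rectified), "xyz" and "orientation" of the camera in the world. Camera axes: x right, y down, z forward; pixel columns grow to the right and rows downward; lengths in m; the calibration is good to about 2 mm. A picture is of the moment at which its call begins. camera_info takes no time and is no camera call.
- ctrl.close_job(): hands the job in, once; it reports no verdict.
The state is a dict: "time": time; "joint_positions": joint angles; "qd": joint speeds; "joint_torque": joint torques, N m; "position": TCP position; "tool_rot": TCP orientation; "ft_force": force on the tool from outside, world axes, zero at the start; "torque": the same for the moment, N m; "grip_width": opening from 0.0 (shut) to 1.0 (fully open).
Only numpy, scipy, OpenCV 4.12 (cv2) and the standard library are available. Lean on these libraries where they do the work, as an engineer would, in place of code of your own. Each camera call takes 0.05 s, during which the arm holds its last target.

### The job

Lock the dark blue steel cutter box: hold its red spring catch bar down with one fingertip and, keeping it down all the while, push the brass lug of the bolt with the other fingertip until the bolt is fully home in its keeper. Only then let the red bar go, so that it springs up and locks the bolt there, and move clear. Only touch and push, and leave the tools and tins standing about where they are.

Things in the scene. Friction and masses are not known exactly. Their poses are not given: they have to be found in the camera images.
- cutter_box: Dark blue flat steel box fixed to the bench, 152 (x) x 96 (y) x 40 mm, bolt and catch on top. Origin: centre of its underside, on the bench. +x is the way the bolt slides home (roughly away from the robot), +y left, z up. Bolt line at y = +24 mm, red bar's middle line at y = -24 mm: the fingertips work 48 mm apart. All else on the box is at most 60 mm above the bench.
- bolt (a joint): Slide of the steel bolt, m along the box's +x: 0 fully drawn back, 0.034 fully home against its stop, its end in the keeper. Starts at 0 to 0.003. Stays where left; takes about 2 N to slide. With the red bar up, a steel dog stops it at 0.005; with the bar down it slides freely.
- lug_top (a point): Centre of the top edge of the bolt's upright brass lug, which moves with the bolt: a plate 8 mm thick along the box's x, 24 mm wide along y, top 96 mm above the bench, standing free from 60 mm up. Push its rear (-x) face.
- catch (a joint): Travel of the spring catch, m, downwards: 0 up, 0.011 fully down on its stop. About 2.5 N starts it, 7 N takes it fully down; springs up when let go. Its dog clears the bolt from about 0.006 on. Let go with the bolt less than about 0.031 home, it is caught half down under the bolt's key; with the bolt fully home it rises to 0 behind the key and locks it.
- bar_top (a point): Centre of the flat top of the red catch bar, moving with it: bar 106 mm long along the box's x (the bolt's direction), 24 mm wide, top 80 mm above the bench when up. It may be pressed anywhere along its length, and a fingertip can slide along it while pressing. The centre lies at x = -11 mm in the box's frame.
- catch_bar: The spring catch with its red bar (106 x 24 x 8 mm, see bar_top); its origin coincides with the box's origin while the catch is up and sinks with it.
- screw_tin: White round tin, 51 mm across, 42 high, loose bystander. Origin under its centre.
- polish_tin: Flat round tin, white with a blue lid, 69 mm across, 28 high, loose bystander. Origin under its centre.
- chip_brush: Flat brush, 44 x 168 x 14 mm, along its y, loose bystander. Origin under its centre.
- cork_block: Brown cork sanding block, 50 x 90 x 28 mm, loose bystander. Origin under its centre.
- driver_black: Black-handled screwdriver, 23 x 146 x 23 mm, along its y, loose bystander. Origin under its centre.
- chasing_hammer: Small hammer with a wooden handle, 63 x 198 x 24 mm, along its y, loose bystander. Origin under its centre.

How it is judged:
On the way, in this order (a step that is already met when the one before it is completed fails the run):
1. a fingertip holds the red bar down while the bolt is still drawn back (value of joint catch above 0.0062 m and contact force between the fingers and catch_bar above 0.5 N and value of joint bolt below 0.01 m), for 0.2 s.
2. the bolt is fully home (beyond 31.5 of 34 mm) with the bar still held down (value of joint bolt above 0.0315 m and value of joint catch above 0.0055 m and contact force between the fingers and catch_bar above 0.3 N), for 0.1 s.
At the end, for the whole second after the job is handed in: The bolt is home in its keeper (at least 30.5 of its 34 mm) and at rest, the red bar has sprung up to within 2 mm of its upper stop, and each loose bystander is within 25 mm of where it stood (value of joint bolt above 0.0305 m and value of joint catch below 0.002 m and velocity of joint bolt below 0.01 m/s and distance of each of screw_tin, polish_tin, chip_brush, cork_block, driver_black, chasing_hammer from where it was at the start of the episode below 0.025 m); the robot touches nothing.
It fails at once if the bolt slides while no finger holds the red bar down (value of joint bolt between 0.008 and 0.0305 m and velocity of joint bolt above 0.02 m/s and contact force between the fingers and catch_bar below 0.1 N).
It fails at once if a loose bystander is lifted or shifted by more than 25 mm (distance of any of screw_tin, polish_tin, chip_brush, cork_block, driver_black, chasing_hammer from where it was at the start of the episode above 0.025 m).
It also fails if it takes over 35 s, if anything falls off the work surface, if the arm or the gripper's body presses on something with over 40 N, if the wrist force passes 120 N, or if a joint passes its speed limit or range.

## Working session

There is one attempt and no reset: what is moved stays moved. The work goes in short steps, Python scripts to look and compute and a shell command to move; the robot and the scene stay as the last step left them, time stands still between calls to the robot, and variables do not carry over. Pictures are saved under pics/ and viewed, and the job is handed in when it is done.

```bash
mkdir -p pics; python3 - <<'E'
from bench import ctrl
import cv2
s=ctrl.get_state()
for k,v in s.items(): print(k,v)
for n in("side","top"):
    cv2.imwrite(f"pics/{n}0.png",ctrl.get_image(n)); print(n,ctrl.camera_info(n))
print(ctrl.nose_length)
E
```

```text
time 0.0
joint_positions [ 1.17608975  0.32182197 -0.07005399  1.4517369   0.02260616  1.37077206
 -0.05686584]
qd [-3.93919167e-04 -2.35009746e-03 -5.32731377e-05 -1.54455211e-03
 -1.62016676e-03 -8.77116697e-04  9.33468767e-04]
joint_torque [ 5.78646541e-04 -4.91289067e+01 -4.03133305e-01 -3.12529743e+01
 -6.38213125e-02  4.34953964e-02  1.57193399e-04]
position [ 0.25810693 -0.59597206  0.24043083]
tool_rot [-2.62532987  1.72369705  0.00265768]
ft_force [-0.14485364 -0.40413878 -0.15947845]
torque [0.05401455 0.02219335 0.05206894]
grip_width 1.004141628608756
side {'camera_matrix': array([[416.88441105,   0.        , 246.43539764],
       [  0.        , 416.88441105, 189.28232671],
       [  0.        ,   0.        ,   1.        ]]), 'D': array([-0.07019966,  0.        ,  0.        ,  0.        ,  0.        ]), 'xyz': array([0.30878541, 0.67212335, 0.57368382]), 'orientation': array([-0.3796133 ,  2.61335935, -1.448157  ])}
top {'camera_matrix': array([[486.58494119,   0.        , 269.76158412],
       [  0.        , 486.58494119, 190.06555215],
       [  0.        ,   0.        ,   1.        ]]), 'D': array([0.00484115, 0.        , 0.        , 0.        , 0.        ]), 'xyz': array([ 0.46398648, -0.09936502,  1.15850711]), 'orientation': array([-2.19235747,  2.16103503, -0.10278759])}
0.019
```

View pics/side0.png

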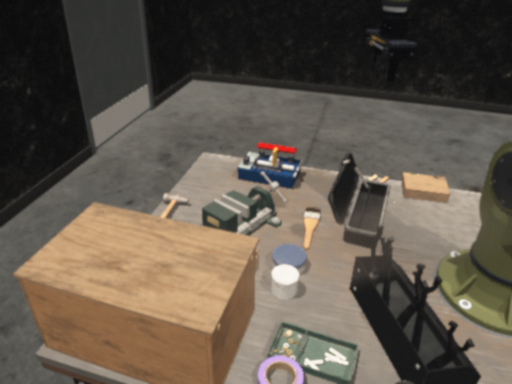

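View pics/top0.png

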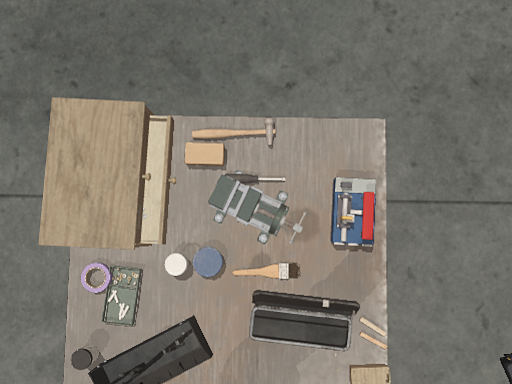

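The top view shows the box at about (354,212), with the red bar at (368,215) and the brass lug at (348,217). The side view shows the box at (270,165). Next I'll zoom in and measure.

```bash
cat > h.py <<'E'
import cv2,numpy as np
from bench import ctrl
from scipy.spatial.transform import Rotation as R
def cam(n):
    c=ctrl.camera_info(n); return c["camera_matrix"],c["D"],np.array(c["xyz"]),R.from_rotvec(c["orientation"]).as_matrix()
def ray(n,uv):
    K,D,t,Rm=cam(n); p=cv2.undistortPoints(np.array(uv,float).reshape(-1,1,2),K,D).reshape(-1,2)
    return t,np.c_[p,np.ones(len(p))]@Rm.T
def plane(n,uv,z):
    t,d=ray(n,uv); return t+d*((z-t[2])/d[:,2])[:,None]
def proj(n,P):
    K,D,t,Rm=cam(n); return cv2.projectPoints(np.array(P,float).reshape(-1,1,3),cv2.Rodrigues(Rm.T)[0],-Rm.T@t,K,D)[0].reshape(-1,2)
def tri(uvs,uvt):
    t1,d1=ray("side",uvs);t2,d2=ray("top",uvt);out=[]
    for a,b in zip(d1,d2):
        s=np.linalg.lstsq(np.c_[a,-b],t2-t1,rcond=None)[0]; out.append(np.r_[(t1+a*s[0]+t2+b*s[1])/2,np.linalg.norm(t1+a*s[0]-t2-b*s[1])])
    return np.array(out)
E
python3 - <<'E'
from h import *
t=cv2.imread("pics/top0.png");s=cv2.imread("pics/side0.png")
cv2.imwrite("pics/tc.png",cv2.resize(t[170:256,315:395],None,fx=7,fy=7,interpolation=cv2.INTER_CUBIC))
cv2.imwrite("pics/sc.png",cv2.resize(s[135:195,230:310],None,fx=9,fy=9,interpolation=cv2.INTER_CUBIC))
for n,im in(("top",t),("side",s)):
    h=cv2.cvtColor(im,cv2.COLOR_BGR2HSV)
    m=cv2.inRange(h,(0,150,80),(8,255,255))|cv2.inRange(h,(172,150,80),(180,255,255))
    cs=cv2.findContours(m,cv2.RETR_EXTERNAL,cv2.CHAIN_APPROX_NONE)[0]
    for c in cs:
        if cv2.contourArea(c)>20: r=cv2.minAreaRect(c); print(n,r,cv2.boxPoints(r).tolist(),cv2.contourArea(c)); 
        if cv2.contourArea(c)>20 and n=="top":
            p=plane("top",cv2.boxPoints(r),.08);print(p);print(plane("top",[r[0]],.08),np.linalg.norm(np.diff(p,axis=0),axis=1))
E
```

```text
top ((367.72503662109375, 215.47328186035156), (10.717769622802734, 47.00654983520508), 1.9749339818954468) [[361.5593566894531, 238.77792358398438], [363.1792907714844, 191.79928588867188], [373.8907165527344, 192.16864013671875], [372.2707824707031, 239.14727783203125]] 448.0
[[ 0.4570926  -0.30676558  0.08      ]
 [ 0.56123102 -0.31068463  0.08      ]
 [ 0.56075328 -0.33453811  0.08      ]
 [ 0.45662071 -0.33041022  0.08      ]]
[[ 0.50869477 -0.32059346  0.08      ]] [0.10421213 0.02385827 0.10421436]
side ((276.1216125488281, 147.270263671875), (38.469364166259766, 6.082762718200684), 9.462322235107422) [[256.6486511230469, 147.1081085205078], [257.6486511230469, 141.1081085205078], [295.5945739746094, 147.4324188232422], [294.5945739746094, 153.4324188232422]] 165.5
```

View pics/tc.png

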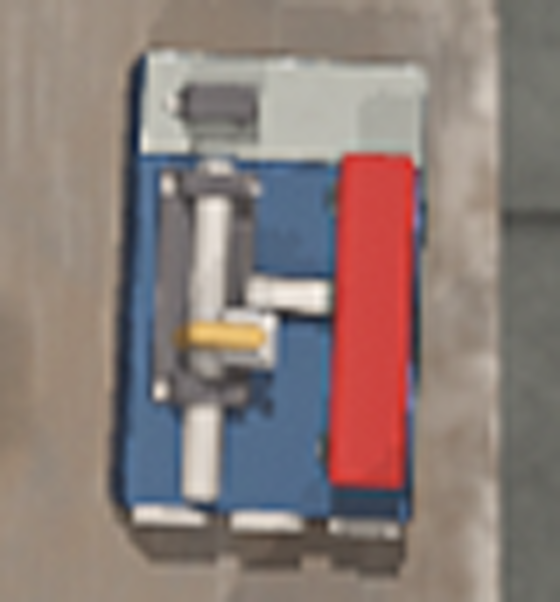

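View pics/sc.png

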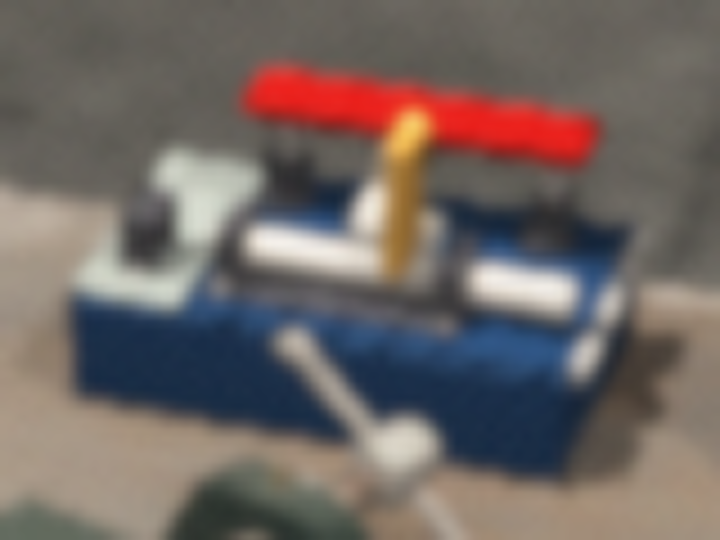

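```bash
python3 - <<'E'
from h import *
t=cv2.imread("pics/top0.png");s=cv2.imread("pics/side0.png")
m={}
for n,im in(("top",t),("side",s)):
    h=cv2.cvtColor(im,cv2.COLOR_BGR2HSV)
    k=cv2.inRange(h,(12,110,110),(30,255,255)); z=np.zeros_like(k)
    if n=="top": z[205:230,335:358]=255
    else: z[140:170,265:285]=255
    ys,xs=np.nonzero(k&z); print(n,"brass",xs.min(),xs.max(),ys.min(),ys.max(),len(xs),xs.mean(),ys.mean())
    for y in sorted(set(ys)): print(y,xs[ys==y].min(),xs[ys==y].max(),[int(v) for v in h[y,xs[ys==y],2]])
C=np.array([.5087,-.3206]);yaw=-.0377
ex=np.array([np.cos(yaw),np.sin(yaw)]);ey=np.array([-ex[1],ex[0]])
o=C+.011*ex+.024*ey; print("box",o)
# predicted bar corners in side, and box top corners in top
for a,b in((-.064,-.012),(-.064,-.036),(.042,-.012),(.042,-.036)):
    P=np.r_[o+a*ex+b*ey,.08]; print(a,b,P,proj("side",P),proj("top",P))
for a,b in((-.076,.048),(-.076,-.048),(.076,.048),(.076,-.048)):
    P=np.r_[o+a*ex+b*ey,.04]; print("boxtop",proj("top",P),proj("side",P))
for x in(-.02,-.01,0): 
  for y in (.012,.036): P=np.r_[o+x*ex+y*ey,.096]; print(x,y,proj("top",P),proj("side",P))
# vise height check, tips
print(tri([[275,187],[230,192]],[[297,230],[235,190]]))
E
```

```text
top brass 340 352 216 219 39 345.9230769230769 217.5897435897436
216 342 347 [183, 215, 219, 215, 207, 205]
217 340 351 [128, 125, 206, 237, 242, 239, 237, 236, 236, 234, 231, 233]
218 340 352 [122, 117, 175, 205, 210, 209, 218, 221, 226, 228, 230, 236, 210]
219 344 351 [141, 144, 163, 172, 179, 185, 189, 196]
side brass 272 277 148 165 64 274.453125 155.375
148 274 276 [240, 246, 243]
149 274 277 [239, 244, 236, 219]
150 273 277 [214, 238, 236, 209, 174]
151 272 277 [164, 213, 230, 214, 169, 123]
152 273 276 [188, 197, 175, 137]
153 273 276 [167, 168, 153, 125]
154 273 276 [166, 159, 145, 126]
155 273 276 [171, 159, 143, 126]
156 273 276 [180, 158, 141, 122]
157 273 276 [182, 157, 140, 121]
158 273 276 [178, 154, 141, 136]
159 273 275 [169, 152, 142]
160 273 275 [164, 150, 141]
161 273 275 [159, 149, 139]
162 273 275 [162, 149, 138]
163 273 275 [165, 149, 141]
164 273 274 [162, 150]
165 273 273 [148]
box [ 0.52059677 -0.29703166]
-0.064 -0.012 [ 0.45618995 -0.3066109   0.08      ] [[295.31360123 150.55517221]] [[361.49054517 239.18798387]]
-0.064 -0.036 [ 0.45528537 -0.33059385  0.0
[... 385 characters left out ...]
0455514]] [[301.4766919  158.69298055]]
boxtop [[334.37919352 176.96077504]] [[237.49912421 165.78246122]]
boxtop [[375.81037332 179.11729084]] [[248.79014201 150.33799515]]
-0.02 0.012 [[352.61080079 218.44918235]] [[277.0626214  146.39975925]]
-0.02 0.036 [[341.62516238 217.87555848]] [[274.64280696 150.34696813]]
-0.01 0.012 [[352.77728187 213.87156249]] [[273.33264061 145.82836587]]
-0.01 0.036 [[341.80105106 213.29863072]] [[270.84986786 149.75574347]]
0 0.012 [[352.94354905 209.30179713]] [[269.62005234 145.26018268]]
0 0.036 [[341.97670038 208.72955515]] [[267.07501328 149.16785176]]
[[ 0.4758751  -0.16583716  0.04705277  0.00245178]
 [ 0.55232762 -0.02870869  0.10294736  0.01379626]]
```

The lug's rear face is at about box x = -22 mm, and the two views agree. I'll turn the tool first, so its x lies along the box's -y, and set the opening to 33 mm, which puts the fingers 48 mm apart centre to centre.

```bash
cat > tgt.py <<'E'
from h import *
import sys
o=np.array([.5206,-.2970]);yaw=-.0377
ex=np.array([np.cos(yaw),np.sin(yaw),0]);ey=np.array([-ex[1],ex[0],0])
def rep(bx=None,by=0,z=None):
    s=ctrl.get_state();p=np.array(s["position"]);Rt=R.from_rotvec(s["tool_rot"]).as_matrix()
    d=p-np.r_[o,0]
    print("t",round(s["time"],2),"box xy mm",(d@ex*1e3).round(1),(d@ey*1e3).round(1),"tip z mm",((p+Rt[:,2]*.019)[2]*1e3).round(1),"open",round(s["grip_width"]*87,1))
    F=np.array(s["ft_force"]);print("F box",(F@ex).round(2),(F@ey).round(2),F[2].round(2))
    Rw=np.c_[-ey,-ex,[0,0,-1]]; print("rot err in tool",R.from_matrix(Rt.T@Rw).as_rotvec().round(4))
    if bx is not None:
        T=np.r_[o,z+.019]+bx*ex+by*ey; print("dp cm",(Rt.T@(T-p)*100).round(2))
if __name__=="__main__": rep(*map(float,sys.argv[1:]))
E
python3 -m crank '{"dp":[[0,0,0],[0,0,0],[0,0,0],[0,0,0],[0,0,0],[0,0,0],[0,0,0],[0,0,0]],"delta_rot":[[0,0,0.056],[0,0,0.056],[0,0,0.056],[0,0,0.056],[0,0,0.056],[0,0,0.056],[0,0,0.056],[0,0,0.056]]}' 3.3 20
python3 tgt.py -0.04 0 0.16
```

```text
time: 0.9
position: [0.2582, -0.5962, 0.2409]
tool_rot: [-2.175, 2.267, 0.002]
ft_force: [-0.1, -0.0, -0.7]
grip_width: 0.406
t 0.9 box xy mm -250.9 -308.9 tip z mm 221.9 open 35.3
F box -0.05 -0.02 -0.66
rot err in tool [ 0.0006  0.001  -0.0038]
dp cm [-30.96 -20.98   6.21]
```

```bash
python3 -m crank '{"dp":[[-1.0,-0.7,0],[-2,-1.4,0],[-2.2,-1.5,0],[-2.2,-1.5,0],[-2.2,-1.5,0],[-2.2,-1.5,0],[-2.2,-1.5,0],[-2.2,-1.5,0]],"delta_rot":[[0,0,0],[0,0,0],[0,0,0],[0,0,0],[0,0,0],[0,0,0],[0,0,0],[0,0,0]]}'
python3 -m crank '{"dp":[[-2.2,-1.5,0],[-2.2,-1.5,0],[-2.2,-1.5,0],[-2.2,-1.5,0],[-2.2,-1.5,0],[-2.0,-1.2,0],[-1.5,-0.8,0],[-0.4,-0.4,0]],"delta_rot":[[0,0,0],[0,0,0],[0,0,0],[0,0,0],[0,0,0],[0,0,0],[0,0,0],[0,0,0]]}'
python3 tgt.py -0.04 0 0.11
```

```text
time: 1.7
position: [0.3766, -0.4368, 0.2414]
tool_rot: [-2.18, 2.262, 0.001]
ft_force: [-0.7, -0.9, -0.6]
grip_width: 0.379
time: 2.5
position: [0.4817, -0.2904, 0.2414]
tool_rot: [-2.184, 2.258, 0.001]
ft_force: [0.0, 0.4, -0.1]
grip_width: 0.378
t 2.5 box xy mm -39.1 5.1 tip z mm 222.4 open 32.9
F box -0.01 0.4 -0.13
rot err in tool [-0.      0.0011  0.0044]
dp cm [ 0.52  0.09 11.24]
```

```bash
python3 -m crank '{"dp":[[0.1,0,1],[0.2,0,1.8],[0.2,0.1,1.8],[0,0,1.8],[0,0,1.8],[0,0,1.5],[0,0,1.0],[0,0,0.5]],"delta_rot":[[0,0,0],[0,0,0],[0,0,0.004],[0,0,0],[0,0,0],[0,0,0],[0,0,0],[0,0,0]]}'
python3 - <<'E'
from h import *
t=ctrl.get_image("top");s=ctrl.get_image("side")
cv2.imwrite("pics/b.png",np.hstack([cv2.resize(t[160:260,315:395],(400,500),interpolation=cv2.INTER_CUBIC),cv2.resize(s[115:215,230:310],(400,500),interpolation=cv2.INTER_CUBIC)]))
E
python3 tgt.py -0.04 0 0.085
```

```text
time: 3.3
position: [0.4783, -0.2991, 0.1282]
tool_rot: [2.172, -2.269, -0.002]
ft_force: [-0.6, 0.2, -0.5]
grip_width: 0.374
t 3.4 box xy mm -41.7 -3.5 tip z mm 110.0 open 33.2
F box 0.55 0.5 0.22
rot err in tool [ 0.0009  0.0004 -0.0057]
dp cm [-0.35 -0.17  2.5 ]
```

View pics/b.png

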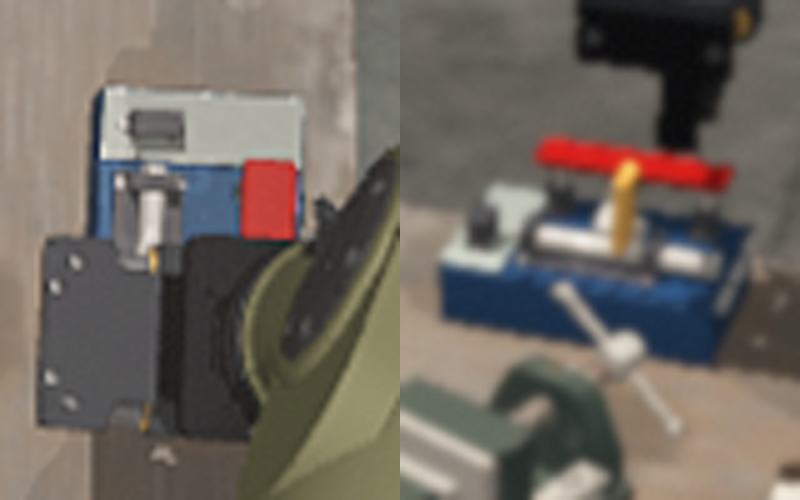

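Side view: the near fingertip ends at about pixel (286,145), behind the lug (brass, about (275,149)) and clear above it. I'll compare that with the projection while lowering and correcting the small offset.

```bash
python3 - <<'E'
from tgt import *
for by in(.024,-.024): print(proj("side",np.r_[o,.110]-.0417*ex+(by-.0035)*ey))
E
python3 -m crank '{"dp":[[-0.1,-0.05,0.2],[-0.1,-0.05,0.4],[-0.15,-0.05,0.5],[0,0,0.5],[0,0,0.4],[0,0,0.3],[0,0,0.2],[0,0,0]],"delta_rot":[[0,0,-0.004],[0,0,0],[0,0,0],[0,0,0],[0,0,0],[0,0,0],[0,0,0],[0,0,0]]}'
python3 tgt.py -0.04 0 0.080
```

```text
[[284.72087376 144.10803495]]
[[289.11251941 136.57969769]]
time: 4.2
position: [0.4806, -0.2954, 0.1042]
tool_rot: [2.177, -2.265, -0.001]
ft_force: [-0.1, 0.3, -0.4]
grip_width: 0.38
t 4.2 box xy mm -40.0 0.1 tip z mm 85.2 open 33.1
F box -0.16 0.34 -0.42
rot err in tool [ 0.0005  0.0002 -0.0016]
dp cm [0.01 0.   0.52]
```

The projection matches the picture. Now I'll lower onto the bar, reading the force.

```bash
python3 -m crank '{"dp":[[0,0,0.2],[0,0,0.2],[0,0,0.2],[0,0,0.2],[0,0,0.1],[0,0,0.1],[0,0,0],[0,0,0]],"delta_rot":[[0,0,0],[0,0,0],[0,0,0],[0,0,0],[0,0,0],[0,0,0],[0,0,0],[0,0,0]]}'
python3 tgt.py -0.04 0 0.069
```

```text
time: 5.0
position: [0.4809, -0.2956, 0.0948]
tool_rot: [2.177, -2.265, 0.001]
ft_force: [-0.7, -0.1, 3.7]
grip_width: 0.378
t 5.0 box xy mm -39.7 -0.1 tip z mm 75.8 open 32.9
F box -0.73 -0.1 3.67
rot err in tool [-0.0003 -0.0003 -0.0015]
dp cm [-0.01  0.03  0.68]
```

4 N at about 4 mm down fits the catch spring. I'll press about 6 mm further.

```bash
python3 -m crank '{"dp":[[0,0,0.1],[0,0,0.2],[0,0,0.2],[0,0,0.1],[0,0,0],[0,0,0],[0,0,0],[0,0,0]],"delta_rot":[[0,0,0],[0,0,0],[0,0,0],[0,0,0],[0,0,0],[0,0,0],[0,0,0],[0,0,0]]}'
python3 tgt.py -0.03 0 0.069
```

```text
time: 5.8
position: [0.4809, -0.2956, 0.089]
tool_rot: [2.177, -2.264, 0.001]
ft_force: [-2.0, 0.5, 6.7]
grip_width: 0.377
t 5.8 box xy mm -39.7 -0.1 tip z mm 70.0 open 32.8
F box -1.99 0.41 6.74
rot err in tool [-0.0002 -0.0005 -0.0015]
dp cm [-0.01 -0.97  0.1 ]
```

```bash
python3 -m crank '{"dp":[[0,-0.1,0],[0,-0.2,0],[0,-0.2,0],[0,-0.2,0],[0,-0.2,0],[0,-0.2,0],[0,-0.2,0],[0,-0.2,0]],"delta_rot":[[0,0,0],[0,0,0],[0,0,0],[0,0,0],[0,0,0],[0,0,0],[0,0,0],[0,0,0]]}'
python3 tgt.py 0.002 0 0.070
python3 - <<'E'
from h import *
s=ctrl.get_image("side");cv2.imwrite("pics/c.png",cv2.resize(s[115:195,230:310],(640,640),interpolation=cv2.INTER_CUBIC))
E
```

```text
time: 6.6
position: [0.4935, -0.2967, 0.0884]
tool_rot: [2.174, -2.263, -0.005]
ft_force: [-6.4, 1.1, 8.8]
grip_width: 0.375
t 6.6 box xy mm -27.1 -0.7 tip z mm 69.4 open 32.6
F box -6.39 0.84 8.76
rot err in tool [ 0.0046 -0.0002 -0.0025]
dp cm [-0.08 -2.91 -0.07]
```

View pics/c.png

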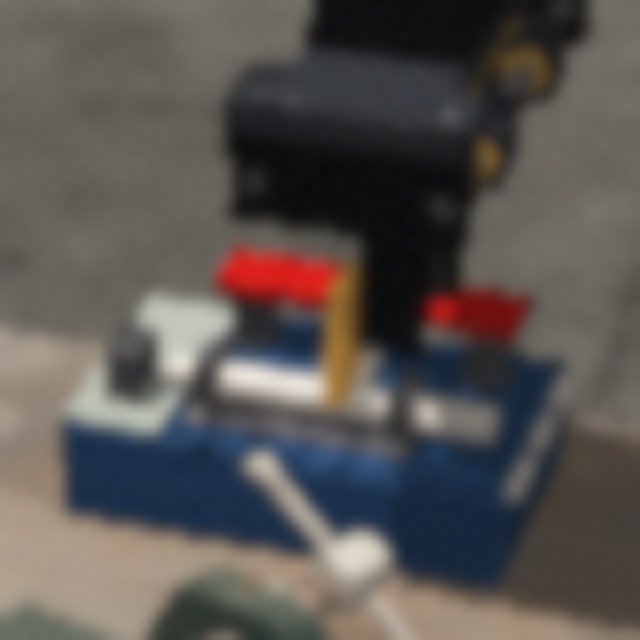

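The side view shows the finger against the lug's rear face (lug now at about (273,157)), the bar fully down and the bolt moving. I'll keep pushing.

```bash
python3 -m crank '{"dp":[[0,-0.2,0],[0,-0.2,0],[0,-0.2,0],[0,-0.2,0],[0,-0.2,0],[0,-0.2,0],[0,-0.2,0],[0,-0.2,0]],"delta_rot":[[0,0,0],[0,0,0],[0,0,0],[0,0,0],[0,0,0],[0,0,0],[0,0,0],[0,0,0]]}'
python3 tgt.py 0.002 0 0.070
```

```text
time: 7.45
position: [0.5093, -0.2974, 0.0884]
tool_rot: [2.174, -2.263, -0.005]
ft_force: [-7.5, 1.4, 9.1]
grip_width: 0.379
t 7.45 box xy mm -11.3 -0.8 tip z mm 69.4 open 33.0
F box -7.57 1.09 9.07
rot err in tool [ 0.005  -0.0002 -0.0026]
dp cm [-0.09 -1.33 -0.07]
```

```bash
python3 -m crank '{"dp":[[0,-0.2,0],[0,-0.2,0],[0,-0.2,0],[0,-0.2,0],[0,-0.15,0],[0,-0.1,0],[0,-0.1,0],[0,0,0]],"delta_rot":[[0,0,0],[0,0,0],[0,0,0],[0,0,0],[0,0,0],[0,0,0],[0,0,0],[0,0,0]]}'
python3 tgt.py 0.002 0 0.070
```

```text
time: 8.25
position: [0.5197, -0.2979, 0.0884]
tool_rot: [2.173, -2.262, -0.008]
ft_force: [-9.3, 1.1, 10.7]
grip_width: 0.379
t 8.25 box xy mm -0.9 -0.9 tip z mm 69.4 open 33.0
F box -9.38 0.75 10.68
rot err in tool [ 0.0074  0.     -0.0027]
dp cm [-0.09 -0.29 -0.06]
```

```bash
python3 -m crank '{"dp":[[0,-0.1,0],[0,-0.1,0],[0,-0.1,0],[0,0,0],[0,0,0],[0,0,0],[0,0,0],[0,0,0]],"delta_rot":[[0,0,0],[0,0,0],[0,0,0],[0,0,0],[0,0,0],[0,0,0],[0,0,0],[0,0,0]]}'
python3 tgt.py 0.002 0 0.070
python3 - <<'E'
from h import *
s=ctrl.get_image("side");cv2.imwrite("pics/d.png",cv2.resize(s[115:195,230:310],(640,640),interpolation=cv2.INTER_CUBIC))
E
```

```text
time: 9.05
position: [0.5199, -0.2979, 0.0884]
tool_rot: [2.17, -2.26, -0.016]
ft_force: [-16.4, 3.3, 17.2]
grip_width: 0.384
t 9.05 box xy mm -0.7 -1.0 tip z mm 69.4 open 33.4
F box -16.56 2.66 17.23
rot err in tool [ 0.0131  0.0008 -0.0031]
dp cm [-0.1  -0.27 -0.06]
```

View pics/d.png

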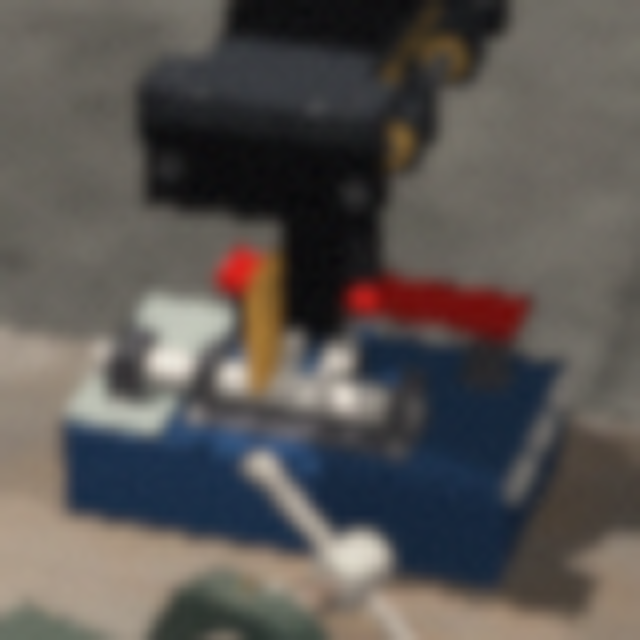

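```bash
python3 - <<'E'
from tgt import *
from scipy.optimize import brentq
def top(im,x0,x1,r0,r1):
    h=cv2.cvtColor(im,cv2.COLOR_BGR2HSV)
    k=cv2.inRange(h,(12,110,70),(30,255,255));z=np.zeros_like(k);z[r0:r1,x0:x1]=255
    ys,xs=np.nonzero(k&z)
    for y in sorted(set(ys)): print(y,xs[ys==y].min(),xs[ys==y].max())
print("before");top(cv2.imread("pics/side0.png"),262,285,140,170)
s=ctrl.get_image("side");print("now");top(s,250,275,140,170)
for X in(-.02,-.018,-.016,.012,.014,.016,.018):
  print(X,[proj("side",np.r_[o,z]+X*ex+.036*ey).round(1).tolist() for z in(.096,.07)])
E
```

```text
before
148 274 276
149 274 277
150 273 277
151 272 277
152 273 277
153 273 276
154 273 276
155 273 276
156 273 276
157 273 276
158 273 276
159 273 275
160 273 275
161 273 275
162 273 275
163 273 275
164 273 274
165 273 273
now
146 264 264
147 263 264
148 263 264
149 262 264
150 262 264
151 261 264
152 260 264
153 260 264
154 260 264
155 260 265
156 260 264
157 261 264
158 261 264
159 261 264
160 261 264
161 262 263
162 262 263
163 262 262
-0.02 [[[274.6, 150.4]], [[274.2, 159.4]]]
-0.018 [[[273.9, 150.2]], [[273.4, 159.3]]]
-0.016 [[[273.1, 150.1]], [[272.7, 159.2]]]
0.012 [[[262.6, 148.5]], [[262.3, 157.5]]]
0.014 [[[261.8, 148.4]], [[261.5, 157.4]]]
0.016 [[[261.1, 148.2]], [[260.8, 157.2]]]
0.018 [[[260.3, 148.1]], [[260.1, 157.1]]]
```

The x force jumped from 9 to 17 N with only 0.2 mm of movement, and the lug has travelled about 32 mm in the pictures, so it is on its stop. I'll ease the push off with the bar still down, then lift straight up.

```bash
python3 -m crank '{"dp":[[0,0.1,0],[0,0.2,0],[0,0.2,0],[0,0.2,0],[0,0.1,0],[0,0,0],[0,0,0],[0,0,0]],"delta_rot":[[0,0,0],[0,0,0],[0,0,0],[0,0,0],[0,0,0],[0,0,0],[0,0,0],[0,0,0]]}'
python3 tgt.py 0.002 0 0.070
python3 - <<'E'
from h import *
s=ctrl.get_image("side");cv2.imwrite("pics/e.png",cv2.resize(s[115:195,230:310],(640,640),interpolation=cv2.INTER_CUBIC))
E
```

```text
time: 9.95
position: [0.5192, -0.2978, 0.0895]
tool_rot: [-2.177, 2.264, -0.005]
ft_force: [-0.5, 0.1, 6.6]
grip_width: 0.385
t 9.95 box xy mm -1.3 -0.9 tip z mm 70.5 open 33.5
F box -0.46 0.05 6.61
rot err in tool [-0.0024 -0.0018 -0.0016]
dp cm [-0.09 -0.33  0.05]
```

View pics/e.png

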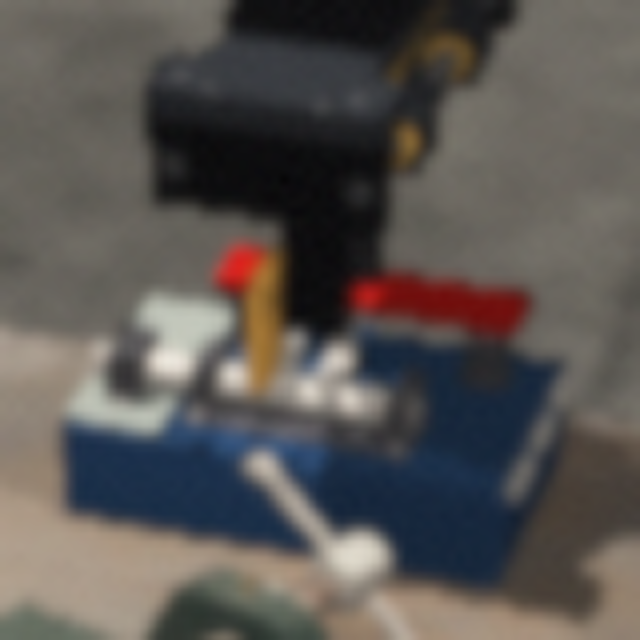

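The bolt stayed home (lug still at about (263,155)) and the push force is gone. Next is a small step back off the lug, then straight up.

```bash
python3 -m crank '{"dp":[[0,0.1,0],[0,0.1,0],[0,0,0],[0,0,-0.2],[0,0,-0.3],[0,0,-0.4],[0,0,-0.5],[0,0,-0.5]],"delta_rot":[[0,0,0],[0,0,0],[0,0,0],[0,0,0],[0,0,0],[0,0,0],[0,0,0],[0,0,0]]}'
python3 -m crank '{"dp":[[0,0,-0.8],[0,0,-1.5],[0,0,-2],[0,0,-2],[0,0,-2],[0,0,-2],[0,0,-1],[0,0,-0.5]],"delta_rot":[[0,0,0],[0,0,0],[0,0,0],[0,0,0],[0,0,0],[0,0,0],[0,0,0],[0,0,0]]}'
python3 tgt.py
python3 - <<'E'
from h import *
s=ctrl.get_image("side");t=ctrl.get_image("top");cv2.imwrite("pics/f.png",cv2.resize(s[115:195,230:310],(600,600),interpolation=cv2.INTER_CUBIC));cv2.imwrite("pics/ft.png",t)
E
```

```text
time: 10.8
position: [0.5149, -0.2963, 0.1067]
tool_rot: [2.177, -2.264, -0.005]
ft_force: [-0.7, 0.2, 0.1]
grip_width: 0.381
time: 11.6
position: [0.5167, -0.2971, 0.2272]
tool_rot: [-2.177, 2.264, -0.003]
ft_force: [-0.8, 0.3, -0.0]
grip_width: 0.382
t 11.6 box xy mm -3.9 -0.2 tip z mm 208.2 open 33.2
F box -0.86 0.31 -0.01
rot err in tool [-0.0017 -0.0011 -0.0016]
```

View pics/f.png

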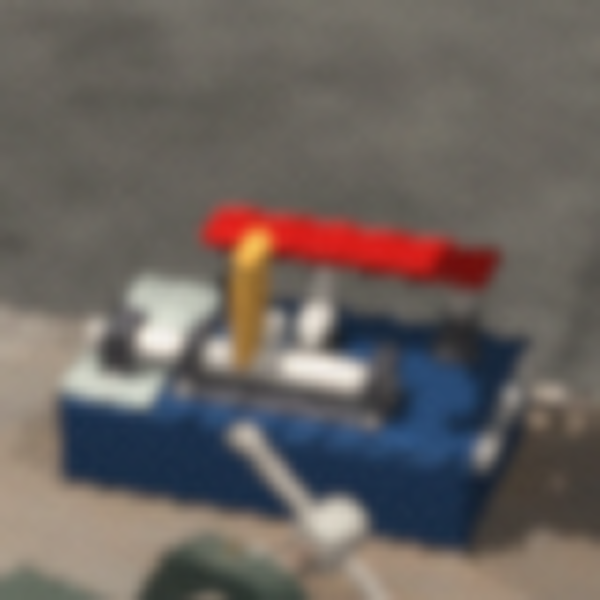

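View pics/ft.png

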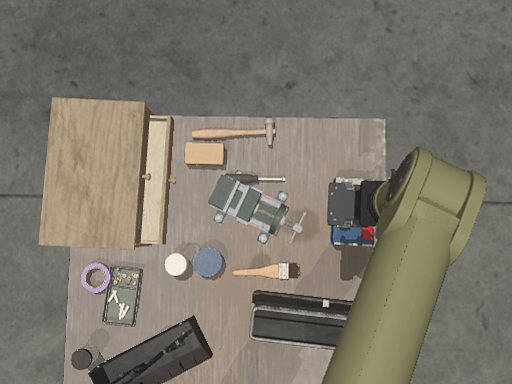

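The bar has sprung up with the lug forward, and the bystanders look unmoved. A quick numeric check of bar height and lug, then I'll hand in.

```bash
python3 - <<'E'
from h import *
a=cv2.imread("pics/side0.png");b=ctrl.get_image("side")
for im in(a,b):
    h=cv2.cvtColor(im,cv2.COLOR_BGR2HSV);m=cv2.inRange(h,(0,150,80),(8,255,255))|cv2.inRange(h,(172,150,80),(180,255,255))
    print("bar top rows",[int(np.nonzero(m[130:165,c])[0].min()+130) for c in(259,268,280,285,290,293)])
    k=cv2.inRange(h,(12,110,70),(30,255,255))[150:165,255:285];print("lug col",np.nonzero(k)[1].mean()+255)
d=cv2.absdiff(cv2.imread("pics/top0.png"),cv2.imread("pics/ft.png")).max(2)
print("bystander area diff px>40:",int((d[110:300,160:312]>40).sum()))
ctrl.close_job()
E
```

```text
bar top rows [143, 144, 146, 146, 147, 148]
lug col 274.42105263157896
bar top rows [143, 144, 146, 147, 148, 148]
lug col 262.55
bystander area diff px>40: 0
the job is handed in; nothing more can be done
```

The box is locked and the job is handed in at about 12 s of the 35 s. No verdict is reported, so the result below rests on my own measurements.

**What I did:** One fingertip pressed the red bar down about 10–11 mm, held with 6–9 N, rising to 17 N at the stop. Keeping it down, I slid along it so the other fingertip pushed the lug. I stopped when the push force jumped from 9 to 17 N with only 0.2 mm more movement. I then eased off the push, lifted straight up and moved clear.

**Last checks:**
- **Bar:** its top edge is back within one pixel of its starting rows in the side view, so it is up.
- **Bolt:** the lug moved about 12 pixels, roughly 31.5–32 mm. That fits a start at 0–3 mm and an end at the stop, to within about 1–2 mm. The bar springing up fully also fits a bolt that is home.
- **Bystanders:** the top view shows no change in the area where they stand.
- **Arm:** the force on the tool is about zero, with the fingertips about 21 cm above the bench.

**One disagreement:** the finger stopped about 3 mm earlier in x than I had predicted. That is probably calibration error, my estimate of the finger width, or the bolt starting a little way in. The force jump and the bar rising both pointed to the stop.

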